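Snug a well plate with the cam clamp

ROBOT

A 6-joint arm with a two-finger parallel gripper is mounted at the origin on the work surface. World frame = base frame: x ahead of the robot, y to its left, z up, the work surface at z = 0. Lengths are in mm, angles in rad, forces in N, time in s.
With the tool pointing down it reaches from about 350 to 975 mm from the base axis. Payload 17.4 kg.
Tool frame: the origin (TCP) lies midway between the tips of the shut fingers; the grasp point (between the pads) lies 19 mm behind it (bot.pinch_z is the distance from the TCP to the grasp point, in mm); z points along the fingers, y is the line along which they close (so a half turn about z gives the same grasp; the last joint's range is limited). The gripper opens to 85 mm and grips with 20 to 120 N. Pads are 22 mm wide; open, the fingers measure 114 mm over their backs; the gripper's body (76 mm by 85 mm) begins 54 mm behind the grasp point. The pads swing forward as they close: fully open they stand 13 mm farther back than shut.
Start: joints at [1.15, 0.116, 1.442, -0, 1.584, -0.038], TCP at [252.134, 626.148, 231.303] pointing down, gripper open.
Joint ranges: [-2.83, 2.83], [-0.83, 2.19], [0.07, 2.5], [-1.14, 4.28], [0.01, 3], [-2.97, 2.97]. Speed limits (rad/s): [1.89, 1.89, 2.22, 3.14, 3.14, 3.14].

INTERFACE

Orientations are given as a unit quaternion [x, y, z, w].
In Python, from bench import bot gives the robot as it stands. The module is installed in compiled form; this text tells all that it offers.
- The arm moves only by the tool send_rows, never from a script. Its argument "steps" is a list of rows, each a list of 4 numbers: the shift along the tool's x, y, z in mm, then the turn about the tool's z in rad. A call has 1 to 8 rows; each row shifts and turns the commanded pose from where the row before left it, along the tool's axes as they then stand; what a row does not reach is not made up. A row lasts 1/8 s, in which the tool goes at most 62.5 mm and 10.7 degrees, less where a joint would pass 70% of its speed; a pose out of reach is approached as far as the arm can. A call is refused whole if a number of a shift passes 62.5 or a number of a turn 0.188, either way. A call with a gripper value outside its range is refused whole. "gripper" is the closure, from 0 (fully open) to 1 (shut), set as the call begins (left out, the last holds). The fingers move at their own pace and stop on an object; "force" is the grip in N (left out, the last holds). Time passes only in rows, so rows that do not move let the fingers close. It gives the time, the measured TCP pose, the force, the opening and the grip force at its end, in the units of the state.
- bot.sense(): the state, without advancing time (a new reading comes with each control period).
- bot.snapshot(name): name is "scene" or "top"; returns a dict with "color" (480x640x3 uint8, blue, green, red), "fx", "fy", "cx", "cy" (pixels), "R" (3x3) and "t" (3): a world point X has camera coordinates R X + t. Camera axes: x right, y down, z forward; pixel columns grow to the right and rows downward; lengths in mm; the calibration is good to about 2 mm. A picture is of the moment at which its call begins. There is no depth.
- bot.job_done(): hands the job in; it is judged then, once.
Trained networks look in the newest picture that a camera, given by its name, has taken for a name from the list of things; names that differ only in an ending like _2 or _b are one class to them, and where a whole thing is asked for, a point or a joint stands for the part that bears it (a point fixed in the world has none). Each returns a list of dicts, best first, with "p" (0 to 1); they miss things now and then, are a little off and sometimes report something else, mostly with a low value. They report only what shows in the picture. A call takes as long as a camera call. They do not tell look-alikes from the thing itself.
- bot.find_in(camera, query): "at" ([x, y, z] in mm, in world coordinates, good to about 4 mm: the middle of the surface that is visible of it).
The state is a dict: "clock": time; "q": joint angles; "joint_vel": joint speeds; "effort": joint torques, N m; "tool_pos": TCP position; "eef_rot": TCP orientation; "contact_force": force on the tool from outside, world axes, zero at the start; "moment": the same for the moment, N m; "finger_gap": finger opening in mm; "finger_force": force on a finger pad.
Only numpy, scipy, OpenCV 4.12 (cv2) and the standard library are available. Lean on these libraries where they do the work, as an engineer would, in place of code of your own. Each camera call takes 0.05 s, during which the arm holds its last target. There are 200 camera calls.

TASK

Two identical cam clamps stand on the cabinet floor and only one holds a well plate. Turn the red-knobbed lever of that clamp counterclockwise (seen from above) just far enough that the cam takes up the gap and the plate visibly pushes the spring pad in, stopping well before the pad's green strip has all slid under the white cover, even for a moment. Let go of the lever there, and leave the empty clamp's lever where it is.

Things in the scene. Friction and masses are not known exactly. Their poses are not given: they have to be found in the camera images.
- plate_knob (a point): Top centre of the red knob of the loaded clamp: upright, 16 mm across, 44 to 82 mm above the table, on a flat arm at 36 to 44 mm. x axis points out along the lever, the upright pivot is 90 mm back along -x. Lever points along the plate's +y at its open stop, starts 0 to 0.25 rad from it, turns counterclockwise up to 2.3 rad. Takes 4 to 10 N at the knob, stays where left.
- plate_pad (a joint): How far (m) the loaded clamp's spring pad is pushed in by the plate: 0 free, 2 N per mm, stop at 0.012. Rubber-faced bar, 90 mm long; its green strip, 8 mm wide, slides under the white cover and is just hidden at 0.008 (overrun). It starts to move 20 to 70 degrees of lever turn from the open stop (differs each time), then gives 1 mm per 4 to 7 degrees.
- plate: White 24-well plate, 85.5 (x) by 127.8 (y) by 20 mm high, loose, flat on the 10 mm thick blue clamp base between end stops; origin centre of underside. +x points from cam to pad; 0.5 to 2 mm from the pad at the start. Lever pivot 56 to 69 mm from its origin along -x. Cam: brass disc, radius 22, centre 15 mm off the pivot, at the open stop 140 degrees clockwise of plate +x.
- spare_knob (a point): Top centre of the red knob of the empty clamp, which is identical but has no plate; its lever is at the open stop. Axes as for plate_knob. Not to be moved.
Mind the look-alikes: they are no part of the job. What is meant by the plate is not black or purple, and is the smaller of those in its own colour.

How it is judged:
By the outcome, as a careful person would: the job done as asked, in the order asked, and still so for the second after the job is handed in, with the robot touching nothing.
It also fails if it takes over 45 s, if anything falls off the work surface, if the arm or the gripper's body presses on something with over 40 N, if the wrist force passes 120 N, or if a joint passes its speed limit or range.

## Working session

There is one attempt and no reset: what is moved stays moved. The work goes in short steps, Python scripts to look and compute and a tool call to move; the robot and the scene stay as the last step left them, time stands still between calls to the robot, and variables do not carry over. Pictures are saved under pics/ and viewed, at most 10 in all, crops included, and the job is handed in when it is done.

Besides the shell and the picture viewer there is one more tool, called after "Call:" as name(argument=value, ...), one argument or row to a line, values as JSON. send_rows: Moves the arm, as the interface text tells. Its arguments: {"type":"object","properties":{"steps":{"type":"array"},"gripper":{"type":"number"},"force":{"type":"number"}},"required":["steps"]}

```bash
mkdir -p pics
cat > h.py <<'E'
from bench import bot
import numpy as np, cv2
def proj(s,X):
    c=np.array(s["R"])@np.array(X,float)+np.array(s["t"]).ravel()
    return np.array([s["fx"]*c[0]/c[2]+s["cx"],s["fy"]*c[1]/c[2]+s["cy"]])
def ray(s,u,v,z):
    R=np.array(s["R"]);t=np.array(s["t"]).ravel()
    C=-R.T@t; d=R.T@np.array([(u-s["cx"])/s["fx"],(v-s["cy"])/s["fy"],1])
    return C+d*(z-C[2])/d[2]
E
python3 - <<'E'
from h import *
for n in ("scene","top"):
    s=bot.snapshot(n); cv2.imwrite(f"pics/{n}1.png",s["color"])
    print(n,s["fx"],(-np.array(s["R"]).T@np.array(s["t"]).ravel()).round())
    for q in ("plate_knob","plate_pad","plate","spare_knob"):
        for d in bot.find_in(n,q): print(q,round(d["p"],2),np.round(d["at"],1),proj(s,d["at"]).round())
s=bot.sense(); print(s["clock"],s["tool_pos"],s["eef_rot"])
E
```

```text
scene 433.93057453682246 [1201. -423.  773.]
plate_knob 0.72 [ 530.8 -184.5   48.3] [290. 260.]
plate_pad 0.49 [ 655.  -196.1   29.9] [308. 305.]
plate 0.96 [378.5 -33.5  26.4] [320. 212.]
plate 0.9 [ 603.2 -204.7   28.1] [295. 290.]
plate 0.88 [ 570.3 -472.1   30.4] [171. 322.]
plate 0.61 [ 369.3 -317.4   19.8] [217. 244.]
spare_knob 0.83 [508.5 230.8  43.5] [430. 207.]
top 466.3661625083672 [ 355.  -95. 1185.]
plate_knob 0.57 [ 523.3 -195.6   42.2] [356. 248.]
plate_pad 0.47 [ 648.9 -195.7   28.6] [355. 200.]
plate 0.83 [ 597.2 -196.6   28.2] [356. 220.]
plate 0.78 [372.8 -26.2  23.4] [286. 308.]
plate 0.64 [ 552.1 -459.6   25.5] [460. 239.]
spare_knob 0.78 [498.8 218.7  39.1] [188. 255.]
spare_knob 0.64 [ 523.1 -196.2   40.9] [356. 248.]
0.5 [252.13602036 626.13342164 231.27878321] [ 1.90225023e-01  9.81740516e-01 -2.31940143e-05  1.62668682e-05]
```

View pics/scene1.png

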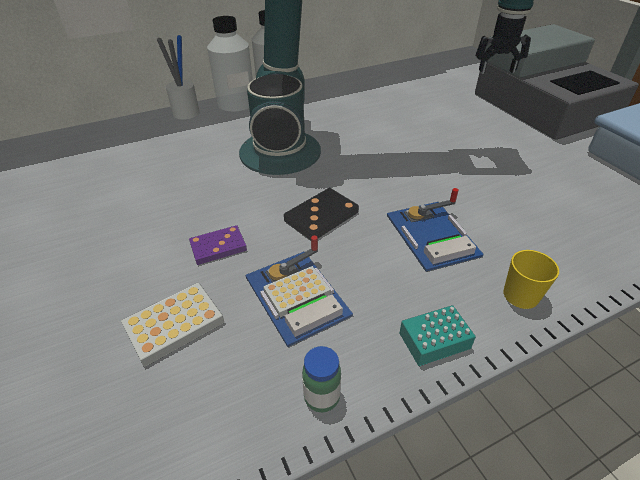

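View pics/top1.png

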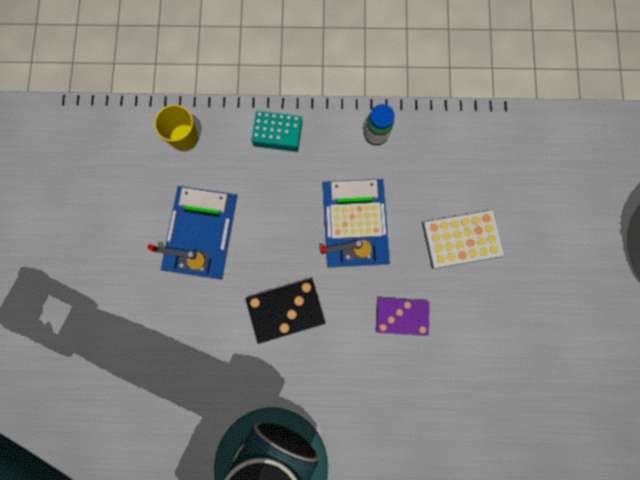

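The loaded clamp, with the small white 24-well plate, is at top (356,222) and scene (298,290). Its knob is at top (323,249) and scene (314,243). The empty clamp is at top (200,232), with its knob at (152,247). The other candidates for the plate are the larger white plate at top (462,239), the black one (286,310) and the purple one (403,316). The one in the clamp fits because it is the smaller white one. I'll confirm with a crop.

Run:
```python
from h import *
a=cv2.imread("pics/top1.png")[170:275,305:405]; b=cv2.imread("pics/scene1.png")[225:350,240:360]
f=lambda i:cv2.resize(i,(390,int(i.shape[0]*390/i.shape[1])),interpolation=cv2.INTER_CUBIC)
a,b=f(a),f(b);h=max(len(a),len(b)); c=np.zeros((h,780,3),np.uint8);c[:len(a),:390]=a;c[:len(b),390:]=b
cv2.imwrite("pics/crop1.png",c)
for n in ("top","scene"):
    s=bot.snapshot(n); i=s["color"]; hsv=cv2.cvtColor(i,cv2.COLOR_BGR2HSV)
    m=(((hsv[...,0]<6)|(hsv[...,0]>174))&(hsv[...,1]>170)&(hsv[...,2]>80)).astype(np.uint8)
    k,_,st,ce=cv2.connectedComponentsWithStats(m)
    for j in range(1,k):
        if st[j,4]>8: print(n,"red",st[j],ce[j].round(1),ray(s,*ce[j],70).round(1))
    g=((abs(hsv[...,0].astype(int)-60)<12)&(hsv[...,1]>170)&(hsv[...,2]>80)).astype(np.uint8)
    k,_,st,ce=cv2.connectedComponentsWithStats(g)
    for j in range(1,k):
        if st[j,4]>8: print(n,"green",st[j],ce[j].round(1),ray(s,*ce[j],30).round(1))
    # blue base outline
    m=((abs(hsv[...,0].astype(int)-110)<8)&(hsv[...,1]>150)).astype(np.uint8)
    m=cv2.morphologyEx(m,cv2.MORPH_CLOSE,np.ones((3,3)))
    cs,_=cv2.findContours(m,cv2.RETR_EXTERNAL,cv2.CHAIN_APPROX_NONE)
    for c in cs:
        if cv2.contourArea(c)>1500 and n=="top":
            P=np.array([ray(s,*p[0],10)[:2] for p in c],np.float32); print("base",cv2.minAreaRect(P))
```

```text
top red [148 245   6   5  24] [150.7 247. ] [512.  303.1  70. ]
top red [321 246   5   7  30] [323.  248.9] [ 515.3 -114.8   70. ]
top green [338 198  35   5 108] [354.5 199.6] [ 649.1 -193.6   30. ]
top green [184 206  35   8 115] [201.1 209.6] [616.1 196.   30. ]
base ((562.6039428710938, 203.17857360839844), (155.7084197998047, 219.05569458007812), 82.53472900390625)
scene red [450 188   8  14  51] [453.9 194.4] [516.7 296.8  70. ]
scene red [312 236   5   4  14] [313.9 237.2] [ 504.4 -110.    70. ]
scene green [429 236  32   8  39] [445.1 239.4] [617.4 199.   30. ]
scene green [289 296  37  17  69] [306.9 303.7] [ 650.7 -196.4   30. ]
```

View pics/crop1.png

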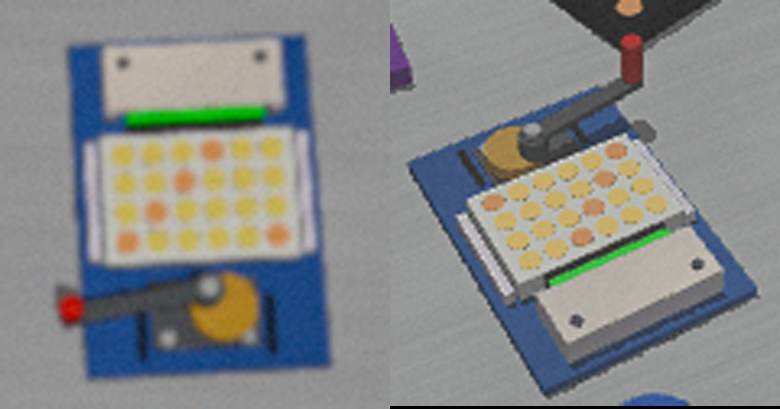

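The crop confirms it: a small white 24-well plate sits in the right-hand clamp in the top view. Its lever points along world +y, slightly turned, with the knob at (323,249). The full green strip shows at (354,200). Next I'll get the numbers for the approach.

```bash
cat >> h.py <<'E'
BOX={"top":((185,215,325,385),(195,222,172,232)),"scene":((285,325,275,340),(225,255,415,475))}
def green(n,s=None):
    s=s or bot.snapshot(n); i=s["color"].astype(float)
    g=np.clip(i[...,1]-np.maximum(i[...,0],i[...,2])-15,0,None); r=[]
    for a,b,c,d in BOX[n]:
        w=g[a:b,c:d]; v,u=np.mgrid[a:b,c:d]; r+=[round(w.sum()),round((w*u).sum()/max(w.sum(),1),2),round((w*v).sum()/max(w.sum(),1),2)]
    return r
E
python3 - <<'E'
from h import *
t=bot.snapshot("top"); s=bot.snapshot("scene")
print(green("top",t),green("scene",s))
print("knob top",ray(t,323,248.9,80).round(1),ray(s,314.4,238,82).round(1),"mid scene",ray(s,314.3,243.5,63).round(1))
pv=ray(t,358.3,243.6,50);print("pivot",pv.round(1), "scene",ray(s,240+143/3.25,225+130/3.25,50).round(1))
i=t["color"].astype(float); g=np.clip(i[...,1]-np.maximum(i[...,0],i[...,2])-15,0,None)
v,u=np.where(g[185:215,325:385]>20);P=np.array([ray(t,a+325,b+185,30)[:2] for a,b in zip(u,v)])
d=np.linalg.svd(P-P.mean(0))[2][0]; print("strip dir",np.degrees(np.arctan2(d[1],d[0])), P.mean(0), np.ptp(P@d))
# plate corners (crop px) at z=30
for a,b in ((103,140),(296,128),(305,252),(104,268)): print(ray(t,305+a/3.9,170+b/3.9,30).round(1))
E
```

```text
[17129, np.float64(354.51), np.float64(199.3), 17427, np.float64(200.9), np.float64(209.31)] [10098, np.float64(307.0), np.float64(303.72), 6602, np.float64(444.36), np.float64(239.66)]
knob top [ 513.9 -114.7   80. ] [ 519.3 -115.5   82. ] mid scene [ 517.9 -115.5   63. ]
pivot [ 533.  -201.7   50. ] scene [ 539.6 -203.    50. ]
strip dir -85.92162781943667 [ 650.05329184 -192.896367  ] 89.4418851563886
[ 631.7 -135.2   30. ]
[ 641.9 -260.6   30. ]
[ 560.1 -265.9   30. ]
[ 547.3 -136.9   30. ]
```

Call:
send_rows(
  steps=[
    [0,0,0,0.12],
    [0,-20,0,0.12],
    [0,-20,0,0.12],
    [0,-20,0,0.12],
  ],
  gripper=0.4,
)

```text
clock: 1.2
tool_pos: [217.1, 577.1, 231.3]
eef_rot: [0.42, 0.907, 0.0, 0.0]
contact_force: [-0.1, -0.3, -0.2]
finger_gap: 51.6
finger_force: 0.0
```

Call:
send_rows(
  steps=[
    [-25,-8,0,0],
    [-48,-14,0,0],
    [-48,-15,0,0],
    [-48,-15,0,0],
    [-48,-15,0,0],
    [-48,-15,0,0],
    [-48,-15,0,0],
    [-48,-15,0,0],
  ],
)

```text
clock: 2.2
tool_pos: [367.3, 229.1, 231.5]
eef_rot: [0.418, 0.908, 0.0, 0.0]
contact_force: [1.1, 0.4, -0.8]
finger_gap: 51.2
finger_force: 0.0
```

Call:
send_rows(
  steps=[
    [-48,-15,6,0],
    [-48,-15,12,0],
    [-48,-15,12,0],
    [-48,-15,12,0],
    [-48,-15,12,0],
    [-48,-13,12,0],
    [-40,-10,12,0],
    [-20,-5,6,0],
  ],
)

```text
clock: 3.2
tool_pos: [515.3, -102.4, 146.6]
eef_rot: [0.419, 0.908, -0.0, -0.0]
contact_force: [0.8, 0.1, 0.6]
finger_gap: 51.5
finger_force: 0.0
```

Call:
send_rows(
  steps=[
    [0,0,0,0.12],
    [0,0,0,0.12],
    [0,0,0,0.12],
    [0,0,0,0.12],
    [0,0,0,0],
  ],
)

```text
clock: 3.82
tool_pos: [515.1, -100.3, 147.6]
eef_rot: [0.622, 0.783, 0.0, 0.0]
contact_force: [-0.6, 0.2, -0.3]
finger_gap: 51.1
finger_force: 0.0
```

Call:
send_rows(
  steps=[
    [-7,-1,10,0],
    [-7,-1,15,0],
    [0,0,15,0],
    [0,0,0,0],
  ],
)

```text
clock: 4.32
tool_pos: [515.5, -114.7, 105.3]
eef_rot: [0.622, 0.783, -0.001, -0.001]
contact_force: [0.1, 0.0, 0.7]
finger_gap: 51.0
finger_force: 0.0
```

Run:
```python
from h import *
o=[]
for n,(a,b,c,d) in (("scene",(150,330,225,365)),("top",(160,300,290,410))):
    s=bot.snapshot(n); print(n,green(n,s)); i=s["color"][a:b,c:d]; o.append(cv2.resize(i,(390,500),interpolation=cv2.INTER_CUBIC))
cv2.imwrite("pics/near1.png",np.hstack(o)); x=bot.sense(); print(x["tool_pos"],x["q"])
```

```text
scene [10547, np.float64(306.99), np.float64(303.72), 6790, np.float64(444.34), np.float64(239.66)]
top [11176, np.float64(361.11), np.float64(198.9), 18429, np.float64(200.92), np.float64(209.31)]
[ 516.21752747 -114.80369174  107.18509249] [-2.67079126e-01 -1.43825740e-01  1.90223851e+00  1.49331279e-05
  1.38362613e+00 -4.95293464e-01]
```

View pics/near1.png

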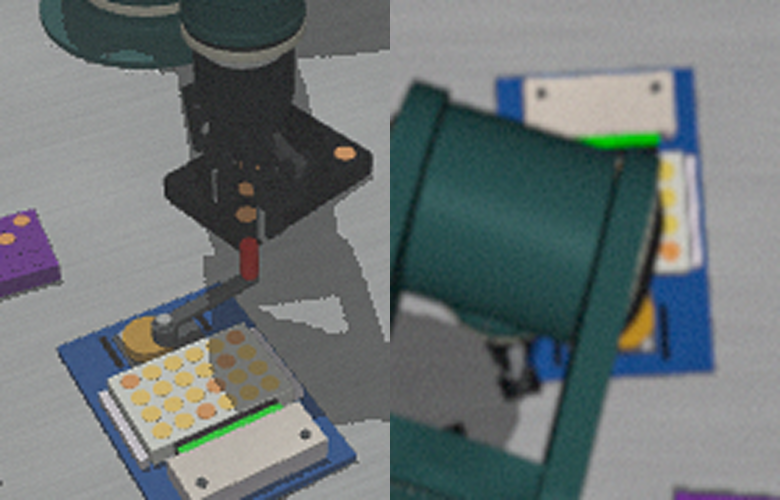

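The scene crop shows the open fingers straddling the line above the knob (crop 248,245). In the top crop the arm hides part of the strip. Now I'll descend and close.

Call:
send_rows(
  steps=[
    [0,0,14,0],
    [0,0,14,0],
    [0,0,14,0],
    [0,0,10,0],
    [0,0,0,0],
  ],
)

```text
clock: 5.05
tool_pos: [515.9, -114.8, 54.3]
eef_rot: [0.622, 0.783, -0.0, -0.001]
contact_force: [0.6, 0.3, -0.1]
finger_gap: 51.3
finger_force: 0.0
```

Call:
send_rows(
  steps=[
    [0,0,0,0],
    [0,0,0,0],
    [0,0,0,0],
    [0,0,0,0],
  ],
  gripper=0.9,
  force=25,
)

```text
clock: 5.55
tool_pos: [516.5, -114.9, 55.8]
eef_rot: [0.622, 0.783, 0.0, 0.0]
contact_force: [-1.2, 0.2, 5.2]
finger_gap: 15.3
finger_force: 26.1
```

Call:
send_rows(
  steps=[
    [-0.2,-4.5,0,-0.05],
    [-0.4,-9,0,-0.1],
    [-0.2,-4.5,0,-0.05],
    [0,0,0,0],
  ],
)

```text
clock: 6.05
tool_pos: [499.3, -120.7, 55.8]
eef_rot: [0.541, 0.841, 0.0, 0.0]
contact_force: [-3.8, 2.0, 8.0]
finger_gap: 15.1
finger_force: 26.5
```

```bash
cat > m.py <<'E'
from h import *
P=np.array([536.7,-202.6])
r=[green("scene")[:6] for _ in range(2)]; r=np.array(r).mean(0)
t=green("top"); x=bot.sense(); p=np.array(x["tool_pos"])
v=p[:2]-P; print("ratio",round(r[0]/r[3],3),r.round(2),"top",t[:3],"lever",round(np.degrees(np.arctan2(v[1],v[0]))-94.1,1),"rad",np.linalg.norm(v).round(1),p.round(1),np.round(x["contact_force"],1),x["clock"])
E
python3 m.py
```

```text
ratio 1.548 [10505.5    307.02   303.7   6788.     444.36   239.66] top [18084, np.float64(354.5), np.float64(199.3)] lever 20.5 rad 90.1 [ 499.3 -120.7   55.8] [-3.9  2.2  8.2] 6.2
```

```bash
sed -i 's/"top",t\[:3\]/"topratio",round(t[0]\/t[3],3),t[:3]/' m.py
```

Call:
send_rows(
  steps=[
    [-0.1,-4.5,0,-0.05],
    [-0.1,-4.5,0,-0.05],
    [-0.1,-4.5,0,-0.05],
    [0,0,0,0],
  ],
)

```text
clock: 6.7
tool_pos: [487.5, -127.1, 55.8]
eef_rot: [0.476, 0.879, 0.0, 0.0]
contact_force: [-4.3, 2.7, 6.8]
finger_gap: 14.9
finger_force: 26.5
```

```bash
python3 m.py
```

```text
ratio 1.545 [10485.5    307.     303.7   6787.     444.38   239.65] topratio 0.987 [18039, np.float64(354.49), np.float64(199.3)] lever 29.0 rad 90.1 [ 487.5 -127.1   55.8] [-3.5  2.6  8.6] 6.85
```

Call:
send_rows(
  steps=[
    [-0.1,-4.5,0,-0.05],
    [-0.1,-4.5,0,-0.05],
    [-0.1,-4.5,0,-0.05],
    [0,0,0,0],
  ],
)

```text
clock: 7.35
tool_pos: [476.7, -135.3, 55.8]
eef_rot: [0.409, 0.913, 0.0, 0.0]
contact_force: [-4.4, 4.0, 8.8]
finger_gap: 15.1
finger_force: 26.5
```

```bash
python3 m.py
```

```text
ratio 1.552 [10527.     307.     303.71  6781.5    444.37   239.66] topratio 0.985 [18023, np.float64(354.5), np.float64(199.3)] lever 37.6 rad 90.2 [ 476.7 -135.3   55.8] [-4.5  3.6  8.2] 7.5
```

Call:
send_rows(
  steps=[
    [-0.1,-4.5,0,-0.05],
    [-0.1,-4.5,0,-0.05],
    [-0.1,-4.5,0,-0.05],
    [0,0,0,0],
  ],
)

```text
clock: 8.0
tool_pos: [467.3, -145.0, 55.8]
eef_rot: [0.339, 0.941, 0.0, 0.0]
contact_force: [-4.9, 2.4, 9.1]
finger_gap: 15.0
finger_force: 26.6
```

```bash
python3 m.py
```

```text
ratio 1.547 [10498.5    306.98   303.73  6786.     444.37   239.66] topratio 0.965 [17643, np.float64(354.57), np.float64(199.25)] lever 46.2 rad 90.2 [ 467.2 -145.    55.8] [-5.8  3.6  8.8] 8.15
```

Call:
send_rows(
  steps=[
    [-0.1,-4.5,0,-0.05],
    [-0.1,-4.5,0,-0.05],
    [0,0,0,0],
  ],
)

```text
clock: 8.52
tool_pos: [461.9, -152.2, 55.8]
eef_rot: [0.292, 0.956, 0.0, -0.0]
contact_force: [-4.4, 3.7, 8.1]
finger_gap: 15.2
finger_force: 26.6
```

```bash
python3 m.py
```

```text
ratio 1.264 [8605.5   307.2   303.86 6806.5   444.36  239.66] topratio 0.825 [15102, np.float64(354.52), np.float64(199.03)] lever 51.9 rad 90.2 [ 461.9 -152.2   55.8] [-5.5  3.6  9.1] 8.675
```

Call:
send_rows(
  steps=[
    [-0.1,-4.5,0,-0.05],
    [-0.1,-4.5,0,-0.05],
    [0,0,0,0],
  ],
)

```text
clock: 9.05
tool_pos: [457.2, -159.8, 55.8]
eef_rot: [0.244, 0.97, 0.0, -0.0]
contact_force: [-3.8, 3.1, 8.3]
finger_gap: 14.7
finger_force: 26.6
```

```bash
python3 m.py
```

```text
ratio 0.908 [6200.    307.36  304.1  6828.5   444.36  239.66] topratio 0.613 [11278, np.float64(354.47), np.float64(198.76)] lever 57.6 rad 90.3 [ 457.2 -159.8   55.8] [-5.5  3.3  9.6] 9.2
```

Call:
send_rows(
  steps=[
    [0,-4,0,-0.045],
    [0,0,0,0],
  ],
)

```text
clock: 9.45
tool_pos: [455.4, -163.3, 55.8]
eef_rot: [0.222, 0.975, 0.0, 0.0]
contact_force: [-3.2, 5.1, 8.0]
finger_gap: 14.9
finger_force: 26.5
```

Call:
send_rows(
  steps=[
    [0,0,0,0],
    [0,0,0,0],
    [0,0,0,0],
    [0,0,0,0],
  ],
  gripper=0.4,
)

```text
clock: 9.95
tool_pos: [455.3, -163.5, 55.2]
eef_rot: [0.222, 0.975, -0.0, -0.0]
contact_force: [-0.7, -0.2, 0.2]
finger_gap: 51.3
finger_force: 0.0
```

Call:
send_rows(
  steps=[
    [0,0,-15,0],
    [0,0,-20,0],
    [0,0,-25,0],
    [0,0,-25,0],
    [0,0,0,0],
  ],
)

```text
clock: 10.58
tool_pos: [456.3, -163.9, 143.6]
eef_rot: [0.222, 0.975, -0.0, 0.002]
contact_force: [-0.2, 0.1, 0.4]
finger_gap: 51.1
finger_force: 0.0
```

```bash
python3 m.py
python3 - <<'E'
from h import *
o=[]
for n,(a,b,c,d) in (("scene",(150,330,225,365)),("top",(160,300,290,410))):
    s=bot.snapshot(n); o.append(cv2.resize(s["color"][a:b,c:d],(390,500),interpolation=cv2.INTER_CUBIC))
cv2.imwrite("pics/end1.png",np.hstack(o))
E
```

```text
ratio 0.765 [5237.5   307.55  304.13 6845.5   444.38  239.65] topratio 0.534 [9852, np.float64(354.55), np.float64(198.65)] lever 60.2 rad 90.5 [ 455.1 -163.4  140.1] [-1.  -0.6 -0. ] 10.725
```

View pics/end1.png

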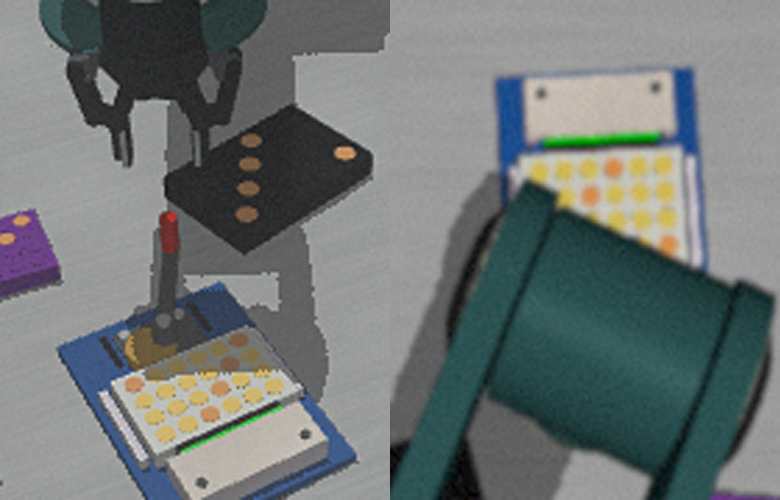

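The red knob (scene crop 169,215) is free, with the fingers well above it. The plate is against the pad, and a little over half of the strip's starting width still shows (top crop 600,140), so the pad is in about 3.5 mm. The reading after release fits the lever having stayed put, so I'm handing in.

```bash
python3 -c "
from bench import bot
print(bot.job_done())"
```

```text
the job is handed in; nothing more can be done
None
```

I turned the loaded clamp's lever counterclockwise to about 60° from its open stop, which pushed the pad in about 3.5 mm (estimated from the camera) with over half the green strip still showing; I then let go of the lever, never touched the empty clamp, and handed the job in at about 11 s (no verdict was returned).

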